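# Close a filter cassette in the ratchet clamp

## Robot

A 7-joint arm with a two-finger parallel gripper is mounted at the origin on a cart in front of the work surface, level with it; the furniture and walls round the work are solid. World frame = base frame: x ahead of the robot, y to its left, z up, the work surface at z = 0. Lengths are in m, angles in rad, forces in N, time in s.
With the tool pointing down it reaches from about 0.4 to 0.9 m from the base axis. Payload 5.6 kg.
Tool frame: the origin (TCP) lies on the centre line of the jaws, within the pads' length; the fingertips stand 25 mm ahead of it and the grasp point (between the pads) lies 6 mm ahead of it (tip_reach is the distance from the TCP to the fingertips, in m); z points along the fingers, y is the line along which they close (so a half turn about z gives the same grasp; the last joint's range is limited). The gripper opens to 92 mm and grips with 3 to 60 N. Pads are 20 mm wide; open, the fingers measure 128 mm over their backs; the gripper's body (75 mm by 189 mm) begins 69 mm behind the grasp point.
Start: joints at [1.128, 0.468, -0.012, 1.603, 0.006, 1.071, -0.056], TCP at [0.253, -0.599, 0.24] pointing down, gripper open.
Joint ranges: [-2.53, 2.53], [-0.31, 2.02], [-1.57, 1.55], [0.28, 2.44], [-1.29, 4.43], [0.15, 1.84], [-2.92, 2.92]. Speed limits (rad/s): [2.57, 2.57, 3.14, 3.14, 3.14, 3.14, 3.14].

## Interface

Orientations are given as a rotation vector (axis times angle).
In Python, from station import read_state, grab_frame, calibration, hand_in, tip_reach gives the robot as it stands.
- The arm moves only by the tool send_rows, never from a script. Its argument "rows" is a list of rows, each a list of 3 entries, a list of its own where there are three numbers: the shift along the tool's x, y, z in cm, then the turn, a rotation vector about the tool's x, y, z in degrees, then the finger opening in cm, from 0 to 9.19. In form: [[[dx, dy, dz], [wx, wy, wz], hand], ...]. A call has 1 to 12 rows; each row shifts and turns the commanded pose from where the row before left it, along the tool's axes as they then stand; what a row does not reach is not made up. A row lasts 1/10 s, in which the tool goes at most 50 mm and 8.59 degrees, less where a joint would pass 70% of its speed; a pose out of reach is approached as far as the arm can. A call with a gripper value outside its range is refused whole. The fingers move at their own pace and stop on an object; "squeeze" is the grip in N (left out, the last holds). Time passes only in rows, so rows that do not move let the fingers close. It gives the time, the measured TCP pose, the force, the opening and the grip force at its end, in the units of the state.
- read_state(): the state, without advancing time (a new reading comes with each control period).
- grab_frame(name): name is "scene" or "top" or "wrist"; returns the picture (480x640x3 uint8, blue, green, red); there is no depth.
- calibration(name): a dict with "fx", "fy", "cx", "cy" (pixels), "k1" (the pictures are not rectified: a ray, as slopes to the right and down, at radius r is drawn at 1 + k1 r^2 times it, then the intrinsics apply), "eye" and "rotation" of the camera in the world. Camera axes: x right, y up, looking along -z (the intrinsics and any distortion apply to the point x, -y, -z); pixel columns grow to the right and rows downward; lengths in m; the calibration is good to about 2 mm. A picture is of the moment at which its call begins: read the wrist's pose just before it. calibration takes no time and is no camera call; for the wrist camera it gives the pose at the moment of the call.
- hand_in(): hands the job in; it is judged then, once.
The state is a dict: "time_s": time; "joint_positions": joint angles; "joint_velocities": joint speeds; "effort": joint torques, N m; "position": TCP position; "orientation": TCP orientation; "ft_force": force on the tool from outside, world axes, zero at the start; "wrist_torque": the same for the moment, N m; "finger_gap": opening from 0.0 (shut) to 1.0 (fully open); "gripper_force": force on a finger pad.
Only numpy, scipy, OpenCV 4.12 (cv2) and the standard library are available. Lean on these libraries where they do the work, as an engineer would, in place of code of your own. Each camera call takes 0.05 s, during which the arm holds its last target. There are 200 camera calls.

## Task

The filter cassette in the bench clamp is only started: pump the clamp's trigger, full strokes, until the jaw has pressed the cap fully home, and stop as soon as the trigger goes stiff, because the plastic cracks if it is squeezed much harder. Work the clamp by its trigger and release only and leave the cassette in its cradle until it is closed. Then hold the release tab down until the jaw has run right back, lift the closed cassette out and lay it in the empty place of the cassette rack, without shifting the other cassettes or the glass jar.

Things in the scene. Friction and masses are not known exactly. Their poses are not given: they have to be found in the camera images.
- clamp: one-hand ratchet clamp fixed on an aluminium plate (124 x 182 x 6 mm). Origin on the bench under the bar, in the plane just before the fixed jaw. y runs along the toothed bar to the moving jaw, z up; jaws reach to +x, pistol grip and trigger to -x. Housing x -22..24, y -74..0, top z 64 mm; bar 12 mm wide along x = 0, teeth to z 46 mm; forked jaws x 43..89, z 22..56 mm
- clamp_grip (a point): middle of the fixed grey pistol grip, 90 mm from the bar to -x: 100 mm long, 15 mm thick, 26 mm high (z 23 to 49 mm); it runs from the housing to -x, splaying 11 degrees to -y
- trigger_pad (a point): point on the outer (+y) face of the grey trigger lever, 90 mm from the bar to -x and 36 mm above the bench; the lever is 11 mm thick and 26 mm high (z 23 to 49 mm), runs along x from 37 to 132 mm in front of the bar and stands on the grip's +y side, here 39 mm clear of it; the two together measure 66 mm across here
- trigger (a joint): rad, 0 at rest, 0.28 squeezed to its stop; squeezed, the pad moves towards the grip (clamp -y), 38 mm at the stop. The first 14 mm of a stroke only engage the pawl; each stroke of 0.25 rad (34 mm) or more draws the jaw in by one 5 mm tooth; then the trigger must be let back to within 2 mm of rest (its spring returns it)
- release_tab (a point): middle of the upper face of the release tab (black, ribbed, 20 x 26 mm), 70 mm above the bench on top of the housing at the root of the grip; pressed straight down
- release (a joint): rad, 0 up (pawl in the teeth; bobs by up to 0.25 as teeth pass), 0.33 down at its stop, the tab then 8 to 9 mm lower. The tab is 26 mm from its pivot, needs 1 to 3.5 N and is rigid at the stop. Above 0.25 the bar is free and its spring runs the jaw open in about half a second; let up early, it catches in the next tooth
- clamp_jaw: the toothed bar with the moving jaw; its origin coincides with the clamp's when the jaw is fully open (its face at clamp y 62 mm) and moves to clamp -y as it closes; the ratchet holds it in steps of 5 mm; it starts 0 to 10 mm in
- jaw_face (a point): middle of the moving jaw's rubber face (6 mm thick, yields 1 mm under 40 N), at the height of the cassette's axis
- cradle (a point): point on the cassette's axis in the clamp, in the clamp's origin plane (y = 0): 66 mm from the bar to +x, 36 mm above the bench; two steel rods below carry the cassette along clamp y
- cassette: round two-part filter cassette, 39 mm across, lying in the cradle along clamp y, base at the fixed jaw. Origin on its axis at the base's outer face, y along the axis to the cap. White base 17 mm, pale cap 17 mm long with a ring (34 mm across) pressing into the base; 34 mm long closed (6.5 mm ports at both ends lie in the jaws' notches), 39 to 43 mm at the start; 0.055 kg
- cassette_mid (a point): point on the cassette's axis 17 mm from the base's outer face: the middle of the closed cassette
- cap_end (a point): centre of the cap's outer face: 34 mm from the cassette's origin when the cap is home
- rack: low fixed aluminium rack (58 x 176 x 6 mm plate, two steel rods 26 mm apart along its y axis, thin cross plates up to z 27 mm) with three places, 52 mm apart along y, for cassettes lying along y; origin under its middle on the bench, z up
- rack_free (a point): where the middle of a cassette lying in the empty place belongs: 52 mm from the rack's origin along +y, 36 mm above the bench; either end of the cassette may come first; 49 mm between the cross plates
- closed_a: closed cassette in the rack's middle place; origin and axes as the other's
- closed_b: closed cassette in the rack's far place (-y end)
- jar_a: small open glass specimen jar, 44 mm across, 42 mm high, standing loose in front of the rack; origin at its foot
- trigger_pivot (a point): top of the trigger's upright hinge pin, 136 mm from trigger_pad along clamp x. Force at the pad: 3 to 7 N while the jaw runs free, 9 to 12 N while the cap slides in; once the cap is home it rises by 1 to 1.5 N per mm: a trigger that resists 14 to 16 N short of its stop means the cap is home; at some 19 N the cassette cracks
- facing_mid (a point): middle of the fixed jaw's rubber face, which is set 0 to 5 mm proud of the clamp's origin plane by set screws (it does not move in use), at the height of the cassette's axis
Things that resemble listed ones, but are neither listed nor needed, are in the scene too. What is shaped like the cassette but yellow is not meant.

How it is judged:
By the outcome, as a careful person would: the job done as asked, in the order asked, and still so for the second after the job is handed in, with the robot touching nothing.
It also fails if it takes over 54 s, if anything falls off the work surface, if the arm or the gripper's body presses on something with over 40 N, if the wrist force passes 120 N, or if a joint passes its speed limit or range.

## Working session

There is one attempt and no reset: what is moved stays moved. The work goes in short steps, Python scripts to look and compute and a tool call to move; the robot and the scene stay as the last step left them, time stands still between calls to the robot, and variables do not carry over. Pictures are saved under pics/ and viewed, at most 10 in all, crops included, and the job is handed in when it is done.

Besides the shell and the picture viewer there is one more tool, called after "Request:" as name(argument=value, ...), one argument or row to a line, values as JSON. send_rows: Moves the arm, as the interface text tells. Its arguments: {"type":"object","properties":{"rows":{"type":"array"},"squeeze":{"type":"number"}},"required":["rows"]}

```bash
ls; mkdir -p pics
python3 - <<'E'
from station import *
import cv2,numpy as np
s=read_state();print(s)
for n in("scene","top"):
    c=calibration(n);print(n,c)
    cv2.imwrite(f"pics/{n}0.png",grab_frame(n))
print(tip_reach)
E
```

```text
pics
{'time_s': 0.0, 'joint_positions': array([ 1.1279897 ,  0.46841391, -0.01157542,  1.60362791,  0.00599072,
        1.07138597, -0.056293  ]), 'joint_velocities': array([-0.00072161,  0.00044619, -0.00123469,  0.00076197, -0.00104044,
       -0.00019601, -0.00073968]), 'effort': array([ 2.54990482e-04, -5.20583260e+01, -1.22224947e-02, -2.43759602e+01,
       -5.66532032e-02,  1.72716746e-02,  2.11294587e-04]), 'position': array([ 0.25271962, -0.59827049,  0.23861468]), 'orientation': array([-3.07735669e+00, -6.23363797e-01,  7.58726997e-04]), 'ft_force': array([-0.38011983, -0.45209486, -0.55057942]), 'wrist_torque': array([-0.04209503, -0.05038518, -0.00398949]), 'gripper_force': 0.0, 'finger_gap': 1.0002582862349498}
scene {'fx': 433.92620041738564, 'fy': 433.92620041738564, 'cx': 317.82123748918764, 'cy': 241.18986104282354, 'k1': -0.10233889794145445, 'eye': array([0.20522839, 0.82064053, 0.57730937]), 'rotation': array([ 0.27730474, -1.21866134, -2.4073506 ])}
top {'fx': 604.6059613690387, 'fy': 604.6059613690387, 'cx': 325.32770612573665, 'cy': 243.07622036094924, 'k1': -0.14474882918431858, 'eye': array([0.35784699, 0.20513228, 1.03121602]), 'rotation': array([ 0.10305335, -0.10848292, -1.55485809])}
0.025
```

View pics/top0.png

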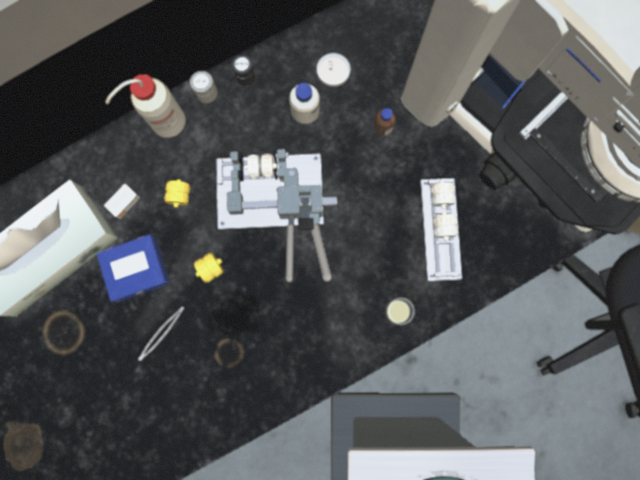

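View pics/scene0.png

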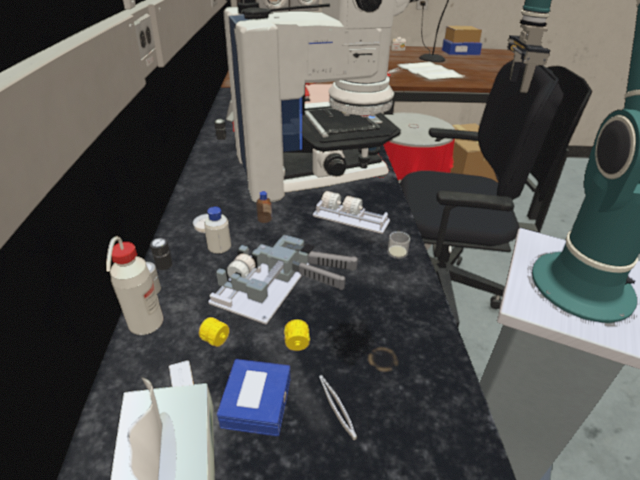

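The top view shows the clamp (plate px 218–324 × 153–228) with its jaw to the left and its handles pointing down to about (290,280) for the trigger and (327,280) for the grip. The rack is at 421–462 × 178–280 with its empty place at the bottom, about (443,262). The jar is at (400,311). The scene view confirms this.

```bash
cat > h.py <<'E'
from station import *
import cv2,numpy as np
from scipy.spatial.transform import Rotation as R
def cam(n): 
    c=calibration(n); K=np.array([[c['fx'],0,c['cx']],[0,c['fy'],c['cy']],[0,0,1]])
    return c['eye'],R.from_rotvec(c['rotation']).as_matrix(),K,np.array([c['k1'],0,0,0,0.])
def ray(C,p):
    # k1 convention equals OpenCV's radial distortion
    u=cv2.undistortPoints(np.array(p,float).reshape(-1,1,2),C[2],C[3]).reshape(-1,2)
    return (C[1]@np.c_[u[:,0],-u[:,1],-np.ones(len(u))].T).T
def onz(C,p,z):
    d=ray(C,p); return C[0]+d*((np.asarray(z)-C[0][2])/d[:,2])[:,None]
def proj(C,P):
    q=(C[1].T@(np.atleast_2d(P)-C[0]).T).T
    return cv2.projectPoints((q*[1,-1,-1])[:,None],np.zeros(3),np.zeros(3),C[2],C[3])[0].reshape(-1,2)
E
python3 - <<'E'
from h import *
np.set_printoptions(precision=4,suppress=True)
C=cam('top')
print('plate',onz(C,[(217,157),(322,154),(325,224),(218,229)],.006))
print('rack',onz(C,[(421,180),(454,178),(462,277),(429,280)],.006))
print('jar',onz(C,[(400,312)],.042)); print('grip,trig tips',onz(C,[(326,279),(290,280)],.049))
s=read_state(); print(R.from_rotvec(s['orientation']).as_matrix())
w=calibration('wrist'); Rt=R.from_rotvec(s['orientation']).as_matrix()
print('wrist cam in tool',Rt.T@(w['eye']-s['position']),Rt.T@R.from_rotvec(w['rotation']).as_matrix(),w['fx'],w['k1'])
E
```

```text
plate [[0.6471 0.3948 0.006 ]
 [0.6544 0.2104 0.006 ]
 [0.5301 0.2035 0.006 ]
 [0.519  0.3878 0.006 ]]
rack [[ 0.6105  0.0369  0.006 ]
 [ 0.6153 -0.0216  0.006 ]
 [ 0.4416 -0.0325  0.006 ]
 [ 0.4359  0.0247  0.006 ]]
jar [[0.3802 0.0791 0.042 ]]
grip,trig tips [[0.4322 0.2007 0.049 ]
 [0.4298 0.2593 0.049 ]]
[[ 0.9212  0.3891 -0.0007]
 [ 0.3891 -0.9212  0.0014]
 [-0.0001 -0.0015 -1.    ]]
wrist cam in tool [ 0.0835  0.0012 -0.1455] [[ 0.0012  0.9561  0.2929]
 [ 1.     -0.0013  0.0003]
 [ 0.0007  0.2929 -0.9561]] 335.11914454976824 -0.0642376342490411
```

Run:
```python
from h import *
np.set_printoptions(precision=3,suppress=True)
T=cam('top');S=cam('scene')
def tri(a,b):
    d1=ray(T,[a])[0];d2=ray(S,[b])[0];A=np.c_[d1,-d2];x=np.linalg.lstsq(A,S[0]-T[0],rcond=None)[0]
    p,q=T[0]+x[0]*d1,S[0]+x[1]*d2;return (p+q)/2,np.linalg.norm(p-q)
print('stage corner',tri((588,228),(398,132)))
print('knob',tri((490,172),(336,163)))
print('bottle cap',tri((304,92),(215,213)))
for z in(0,.1,.15,.2,.25):print(z,onz(T,[(588,228),(575,230)],z).ravel(),onz(S,[(398,132),(392,60)],z).ravel())
print(proj(S,[[.376,-.137,.24],[.3,-.27,.24],[.45,-.2,.24]]))
```

```text
stage corner (array([ 0.499, -0.195,  0.157]), np.float64(0.011682266775541518))
knob (array([ 0.601, -0.059,  0.103]), np.float64(0.0019305274858242248))
bottle cap (array([0.737, 0.241, 0.087]), np.float64(0.00011376006865701838))
0 [ 0.531 -0.265  0.     0.527 -0.241  0.   ] [ 0.601 -0.575  0.     0.958 -1.549  0.   ]
0.1 [ 0.515 -0.22   0.1    0.511 -0.197  0.1  ] [ 0.532 -0.333  0.1    0.828 -1.138  0.1  ]
0.15 [ 0.506 -0.197  0.15   0.503 -0.176  0.15 ] [ 0.498 -0.212  0.15   0.763 -0.933  0.15 ]
0.2 [ 0.498 -0.174  0.2    0.494 -0.154  0.2  ] [ 0.464 -0.092  0.2    0.697 -0.728  0.2  ]
0.25 [ 0.489 -0.151  0.25   0.486 -0.133  0.25 ] [ 0.43   0.029  0.25   0.632 -0.523  0.25 ]
[[443.895 116.229]
 [487.536 105.697]
 [419.703 102.42 ]]
```

Request:
send_rows(
  rows=[
    [[0.48,-3.4,0],[0,0,0],9.19],
    [[0.48,-3.4,0],[0,0,0],9.19],
    [[0.48,-3.4,0],[0,0,0],9.19],
    [[0.48,-3.4,0],[0,0,0],9.19],
    [[0.48,-3.4,0],[0,0,0],9.19],
    [[0.48,-3.4,0],[0,0,0],9.19],
    [[3.37,-1.56,0],[0,0,0],9.19],
    [[3.37,-1.56,0],[0,0,0],9.19],
    [[3.37,-1.56,0],[0,0,0],9.19],
    [[3.37,-1.56,0],[0,0,0],9.19],
    [[3,-2,0],[0,0,0],9.19],
    [[3,-2,0],[0,0,0],9.19],
  ],
)

```text
time_s: 1.3
position: [0.3402, -0.2281, 0.2395]
orientation: [-3.079, -0.624, 0.0]
ft_force: [0.5, -0.1, -0.2]
finger_gap: 1.001
gripper_force: 0.0
```

Request:
send_rows(
  rows=[
    [[3,-2,0],[0,0,0],9.19],
    [[3,-2,0],[0,0,0],9.19],
    [[2.06,-2.82,0],[0,0,0],9.19],
    [[2.06,-2.82,0],[0,0,0],9.19],
    [[2.06,-2.82,0],[0,0,0],9.19],
    [[2.06,-2.82,0],[0,0,0],9.19],
    [[2.06,-2.82,0],[0,0,0],9.19],
  ],
)

```text
time_s: 2.0
position: [0.4193, 0.002, 0.2395]
orientation: [3.079, 0.623, -0.0]
ft_force: [0.5, -0.5, 0.5]
finger_gap: 1.0
gripper_force: 0.0
```

Request:
send_rows(
  rows=[
    [[3.32,-2.72,-0.6],[0,0,0],0],
    [[3.32,-2.72,-0.6],[0,0,0],0],
    [[3.32,-2.72,-0.6],[0,0,0],0],
    [[3.32,-2.72,-0.6],[0,0,0],0],
    [[3.32,-2.72,-0.6],[0,0,0],0],
    [[0,0,0],[0,0,6.8],0],
    [[0,0,0],[0,0,6.8],0],
    [[0,0,0],[0,0,6.7],0],
    [[0,0,0],[0,0,0],0],
  ],
)

```text
time_s: 2.9
position: [0.5192, 0.1905, 0.2691]
orientation: [3.14, 0.071, -0.001]
ft_force: [1.0, 0.4, -0.7]
finger_gap: 0.242
gripper_force: 0.0
```

Run:
```python
from h import *
import pickle
s=read_state();C=cam('wrist');im=grab_frame('wrist');cv2.imwrite('pics/w1.png',im);pickle.dump(C,open('w1.pkl','wb'))
print(s['position'],s['orientation'],s['joint_positions'])
```

```text
[0.51915464 0.19050434 0.26913641] [ 3.14026589e+00  7.11050719e-02 -1.22686709e-03] [ 0.0350426   0.33425547 -0.55023221  1.78275013  0.19587188  1.0800481
 -2.10906793]
```

View pics/w1.png

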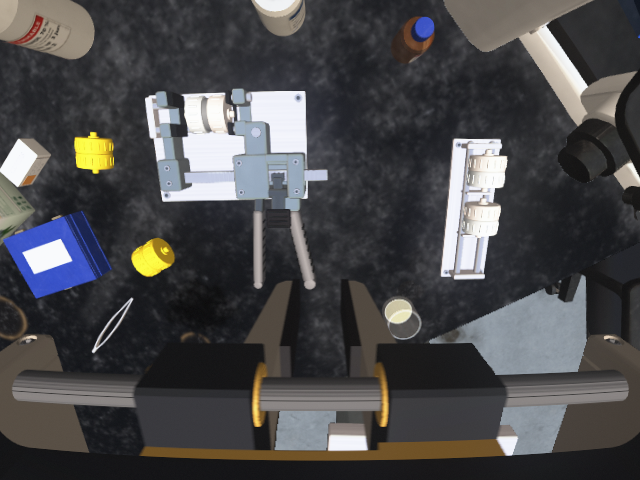

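The wrist view shows the clamp at px 148–327 × 90–290, with the trigger tip at (258,287), the grip tip at (310,288), the black tab near (278,218) and the cassette at (186–232,113). The rack is at 443–507 × 139–278. I'll enlarge the clamp.

Run:
```python
import cv2
im=cv2.imread('pics/w1.png');cv2.imwrite('pics/w1c.png',cv2.resize(im[85:232,140:340],None,fx=4,fy=4,interpolation=cv2.INTER_CUBIC))
```

```text
(no output)
```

View pics/w1c.png

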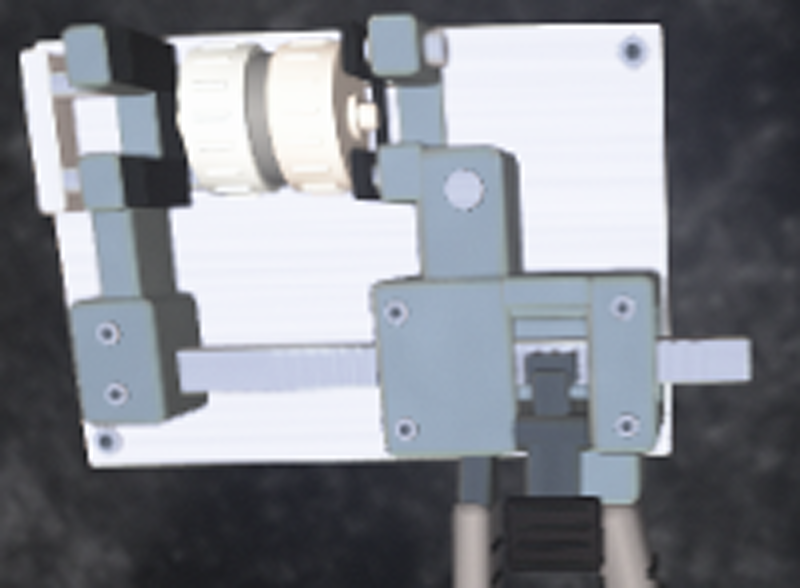

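```bash
cat > clamp.py <<'E'
from h import *
import pickle
C=pickle.load(open('w1.pkl','rb'))
def cr(l): return np.array(l,float)/4+[140-.375,85-.375]
def fit(a,b): # a local, b world 2D, rigid
    ac,bc=a.mean(0),b.mean(0);H=(a-ac).T@(b-bc);t=np.arctan2(H[0,1]-H[1,0],H[0,0]+H[1,1])
    r=np.array([[np.cos(t),-np.sin(t)],[np.sin(t),np.cos(t)]]);return t,r,bc-r@ac
E
python3 - <<'E'
from clamp import *
np.set_printoptions(precision=4,suppress=True)
a=np.array([[24,0],[24,-74],[-22,0],[-22,-74]])/1e3
b=onz(C,cr([(373,283),(657,274),(386,455),(650,453)]),.064)[:,:2]
t,r,o=fit(a,b);print('yaw',np.degrees(t),'o',o,'res',(a@r.T+o-b)*1e3)
loc=lambda p,z:((onz(C,p,z)[:,:2]-o)@r)*1e3
print('tab mid',loc(cr([(554,533)]),.070), 'pivot',loc(cr([(464,188)]),.07))
print('trig tip centre', loc([(258,285),(310,286)],.049),'trig edges at row 260',loc([(253,260),(263,260),(297,260),(308,260)],.049))
print('cassette right/left ends (z~.05), mid gap', loc(cr([(350,118),(180,118),(262,118)]),.0555))
print('jaw block left',loc(cr([(120,30),(110,155)]),.056),'fixed jaw',loc(cr([(365,70),(375,150)]),.056))
print('plate',loc(cr([(20,50),(660,24),(668,455),(92,466)]),.006))
# cassette_white mask extents on axis
# rack
p=[(455,139),(501,139),(484,277),(443,275)]
print('rack plate',onz(C,p,.006)[:,:2]);
print('rods/cross',onz(C,[(450,272),(485,272)],.027)[:,:2])
E
```

```text
yaw 2.925628201159572 o [0.5614 0.2818] res [[ 1.1476  1.3551]
 [-0.3067 -0.0642]
 [-0.5138  1.4236]
 [-0.3271 -2.7145]]
tab mid [[-41.587  -45.9189]] pivot [[ 45.631  -27.0193]]
trig tip centre [[-128.0449  -15.7502]
 [-129.5107  -77.7299]] trig edges at row 260 [[-96.3329 -11.8438]
 [-96.3714 -23.525 ]
 [-96.5204 -63.09  ]
 [-96.5747 -75.8595]]
cassette right/left ends (z~.05), mid gap [[63.5598  3.8828]
 [64.5054 47.8249]
 [64.0111 26.5385]]
jaw block left [[86.0521 60.9612]
 [55.875  66.9969]] fixed jaw [[74.9772 -0.8766]
 [55.6358 -2.1187]]
plate [[ 88.4205 112.4206]
 [ 91.5276 -73.2289]
 [-31.8829 -73.6689]
 [-33.7029 106.2934]]
rack plate [[ 0.613   0.0339]
 [ 0.6167 -0.0223]
 [ 0.4394 -0.0343]
 [ 0.44    0.0223]]
rods/cross [[ 0.4528  0.0228]
 [ 0.4547 -0.0225]]
```

Request:
send_rows(
  rows=[
    [[-1.46,-3.36,0],[0,0,0],0],
    [[-1.46,-3.36,0],[0,0,0],0],
    [[-1.46,-3.36,0],[0,0,0],0],
    [[0,0,4.3],[0,0,0],0],
    [[0,0,4.3],[0,0,0],0],
    [[0,0,4.3],[0,0,0],0],
    [[0,0,4.3],[0,0,0],0],
    [[0,0,4.3],[0,0,0],0],
    [[0,0,0],[0,0,0],0],
  ],
  squeeze=20,
)

```text
time_s: 3.85
position: [0.4675, 0.2866, 0.0494]
orientation: [3.135, 0.075, -0.015]
ft_force: [-0.4, -1.4, -0.4]
finger_gap: 0.003
gripper_force: 0.0
```

Run:
```python
from h import *
cv2.imwrite('pics/w2.png',grab_frame('wrist'));s=read_state();print(s['position'],s['orientation'],s['ft_force'],s['finger_gap'])
```

```text
[0.46930747 0.28824925 0.05256134] [ 3.13821828  0.07451555 -0.00831985] [-0.42906886  0.28303568  0.25255231] 0.004037022298549474
```

View pics/w2.png

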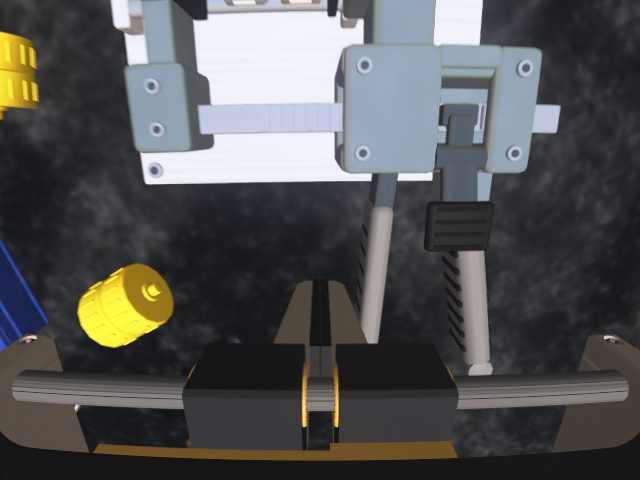

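The view shows the fingers (px 275–365, row 290) just left of the trigger lever (px 365–395), clear of it. Starting the first stroke.

Request:
send_rows(
  rows=[
    [[0,0.3,0],[0,0,0],0],
    [[0,0.3,0],[0,0,0],0],
    [[0,0.3,0],[0,0,0],0],
    [[0,0.3,0],[0,0,0],0],
    [[0,0,0],[0,0,0],0],
  ],
)

```text
time_s: 4.4
position: [0.4726, 0.2775, 0.0558]
orientation: [-3.139, -0.071, -0.004]
ft_force: [1.7, 1.8, 1.6]
finger_gap: 0.003
gripper_force: 1.0
```

Request:
send_rows(
  rows=[
    [[0,0.4,0],[0,0,0],0],
    [[0,0.4,0],[0,0,0],0],
    [[0,0.2,0],[0,0,0],0],
    [[0,0,0],[0,0,0],0],
  ],
)

```text
time_s: 4.8
position: [0.4722, 0.2671, 0.0546]
orientation: [-3.141, -0.071, -0.0]
ft_force: [0.0, 3.5, 2.0]
finger_gap: 0.002
gripper_force: 1.4
```

```bash
cat > st.py <<'E'
from h import *
s=read_state();Ts=cam('wrist');im=grab_frame('wrist');s2=read_state()
for q in(s,s2):print(np.round(q['position'],4),np.round(q['ft_force'],1),q['time_s'])
import sys
if len(sys.argv)>1: cv2.imwrite(sys.argv[1],im)
E
python3 st.py
```

```text
[0.4722 0.2671 0.0546] [0.  3.5 2. ] 4.8
[0.4722 0.2674 0.0546] [0.3 2.3 2.1] 4.85
```

Request:
send_rows(
  rows=[
    [[0,0.4,0],[0,0,0],0],
    [[0,0.4,0],[0,0,0],0],
    [[0,0.4,0],[0,0,0],0],
    [[0,0.4,0],[0,0,0],0],
    [[0,0.3,0],[0,0,0],0],
    [[0,0,0],[0,0,0],0],
  ],
)

```text
time_s: 5.45
position: [0.4737, 0.2485, 0.0547]
orientation: [-3.139, -0.071, -0.002]
ft_force: [2.7, 4.6, 1.5]
finger_gap: 0.004
gripper_force: 2.3
```

```bash
python3 st.py pics/w3.png
```

```text
[0.4737 0.2485 0.0547] [2.7 4.6 1.5] 5.45
[0.4736 0.2488 0.0547] [3.1 5.1 0.9] 5.5
```

Request:
send_rows(
  rows=[
    [[0,0.3,0],[0,0,0],0],
    [[0,0,0],[0,0,0],0],
  ],
)

```text
time_s: 5.7
position: [0.4737, 0.2458, 0.0547]
orientation: [-3.139, -0.072, -0.002]
ft_force: [1.7, 5.6, 0.9]
finger_gap: 0.007
gripper_force: 2.5
```

Request:
send_rows(
  rows=[
    [[0,0.2,0],[0,0,0],0],
    [[0,0,0],[0,0,0],0],
  ],
)

```text
time_s: 5.9
position: [0.4737, 0.2443, 0.0548]
orientation: [-3.138, -0.072, -0.002]
ft_force: [2.4, 5.0, 0.2]
finger_gap: 0.005
gripper_force: 2.5
```

Request:
send_rows(
  rows=[
    [[0,0.2,0],[0,0,0],0],
    [[0,0,0],[0,0,0],0],
  ],
)

```text
time_s: 6.1
position: [0.4738, 0.2441, 0.0549]
orientation: [-3.136, -0.074, -0.004]
ft_force: [2.9, 9.6, -1.5]
finger_gap: 0.005
gripper_force: 4.1
```

```bash
python3 st.py pics/w4.png;python3 - <<'E'
import cv2,numpy as np
a=[cv2.imread(f'pics/w{i}.png')[0:400,100:600] for i in(2,4)]
cv2.imwrite('pics/w24.png',cv2.resize(np.hstack(a),(800,320)))
E
```

```text
[0.4738 0.2441 0.0549] [ 2.9  9.6 -1.5] 6.1
[0.4738 0.2441 0.055 ] [ 2.7  9.4 -0.3] 6.15
```

View pics/w24.png

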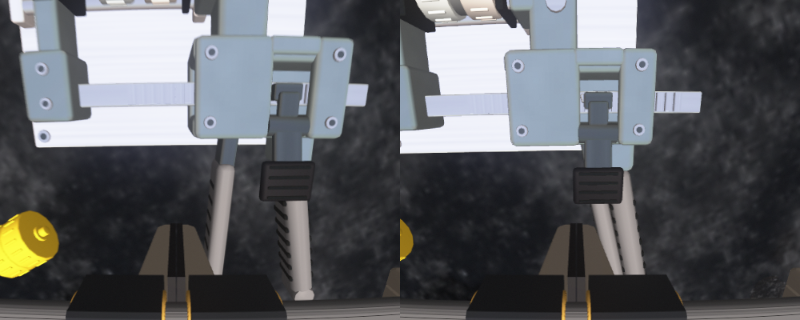

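Stroke 1 reached the stop: force jumped at TCP y ≈ 0.244, and the image shows the trigger against the grip and the bar advanced. I'll let it back and do stroke 2, since the cap can't be home before stroke 3.

Request:
send_rows(
  rows=[
    [[0,-1.5,0],[0,0,0],0],
    [[0,-1.6,0],[0,0,0],0],
    [[0,-1.6,0],[0,0,0],0],
    [[0,0,0],[0,0,0],0],
    [[0,0.6,0],[0,0,0],0],
    [[0,0.6,0],[0,0,0],0],
    [[0,0.6,0],[0,0,0],0],
    [[0,0.6,0],[0,0,0],0],
    [[0,0.6,0],[0,0,0],0],
    [[0,0.6,0],[0,0,0],0],
    [[0,0.5,0],[0,0,0],0],
    [[0,0,0],[0,0,0],0],
  ],
)

```text
time_s: 7.35
position: [0.4738, 0.247, 0.0548]
orientation: [-3.14, -0.07, -0.002]
ft_force: [0.1, 5.2, -1.9]
finger_gap: 0.003
gripper_force: 2.3
```

Request:
send_rows(
  rows=[
    [[0,0.3,0],[0,0,0],0],
    [[0,0.1,0],[0,0,0],0],
    [[0,0,0],[0,0,0],0],
  ],
)

```text
time_s: 7.65
position: [0.474, 0.2444, 0.055]
orientation: [-3.138, -0.072, -0.003]
ft_force: [1.4, 5.3, -2.7]
finger_gap: 0.005
gripper_force: 2.5
```

Request:
send_rows(
  rows=[
    [[0,-1.5,0],[0,0,0],0],
    [[0,-1.5,0],[0,0,0],0],
    [[0,-1.5,0],[0,0,0],0],
    [[0,0,0],[0,0,0],0],
    [[0,0.7,0],[0,0,0],0],
    [[0,0.7,0],[0,0,0],0],
    [[0,0.6,0],[0,0,0],0],
    [[0,0.5,0],[0,0,0],0],
    [[0,0.5,0],[0,0,0],0],
    [[0,0.5,0],[0,0,0],0],
    [[0,0.5,0],[0,0,0],0],
    [[0,0,0],[0,0,0],0],
  ],
)

```text
time_s: 8.85
position: [0.4734, 0.2495, 0.0547]
orientation: [-3.137, -0.071, -0.003]
ft_force: [-1.5, 7.8, -4.0]
finger_gap: 0.002
gripper_force: 3.5
```

Request:
send_rows(
  rows=[
    [[0,0.3,0],[0,0,0],0],
    [[0,0.2,0],[0,0,0],0],
    [[0,0,0],[0,0,0],0],
  ],
)

```text
time_s: 9.15
position: [0.474, 0.2456, 0.0549]
orientation: [-3.135, -0.073, -0.004]
ft_force: [0.5, 9.7, -4.2]
finger_gap: 0.002
gripper_force: 4.0
```

Request:
send_rows(
  rows=[
    [[0,-1.5,0],[0,0,0],0],
    [[0,-1.5,0],[0,0,0],0],
    [[0,-1.5,0],[0,0,0],0],
    [[0,0,0],[0,0,0],0],
    [[0,0.8,0],[0,0,0],0],
    [[0,0.8,0],[0,0,0],0],
    [[0,0.6,0],[0,0,0],0],
    [[0,0,0],[0,0,0],0],
  ],
)

```text
time_s: 9.95
position: [0.4719, 0.265, 0.0545]
orientation: [3.141, 0.068, -0.001]
ft_force: [-2.3, 3.8, -0.9]
finger_gap: 0.005
gripper_force: 1.9
```

Request:
send_rows(
  rows=[
    [[0,0.2,0],[0,0,0],0],
    [[0,0.1,0],[0,0,0],0],
    [[0,0,0],[0,0,0],0],
  ],
)

```text
time_s: 10.25
position: [0.472, 0.2636, 0.0545]
orientation: [-3.14, -0.072, 0.001]
ft_force: [-2.4, 3.9, -1.2]
finger_gap: 0.002
gripper_force: 2.2
```

Request:
send_rows(
  rows=[
    [[0,0.15,0],[0,0,0],0],
    [[0,0.15,0],[0,0,0],0],
    [[0,0,0],[0,0,0],0],
  ],
)

```text
time_s: 10.55
position: [0.4721, 0.2614, 0.0545]
orientation: [-3.139, -0.073, -0.0]
ft_force: [-1.1, 6.9, -2.3]
finger_gap: 0.006
gripper_force: 3.1
```

```bash
python3 st.py
```

```text
[0.4721 0.2614 0.0545] [-1.1  6.9 -2.3] 10.55
[0.4721 0.2615 0.0546] [-2.3  5.7 -1.8] 10.6
```

Request:
send_rows(
  rows=[
    [[0,0.15,0],[0,0,0],0],
    [[0,0.15,0],[0,0,0],0],
    [[0,0,0],[0,0,0],0],
  ],
)

```text
time_s: 10.9
position: [0.4723, 0.2594, 0.0546]
orientation: [-3.137, -0.074, -0.001]
ft_force: [-2.2, 8.7, -2.8]
finger_gap: 0.007
gripper_force: 4.0
```

Request:
send_rows(
  rows=[
    [[0,0.15,0],[0,0,0],0],
    [[0,0.15,0],[0,0,0],0],
    [[0,0,0],[0,0,0],0],
  ],
)

```text
time_s: 11.2
position: [0.4725, 0.2567, 0.0547]
orientation: [-3.137, -0.074, -0.002]
ft_force: [-1.8, 8.8, -4.1]
finger_gap: 0.006
gripper_force: 4.2
```

Request:
send_rows(
  rows=[
    [[0,0.15,0],[0,0,0],0],
    [[0,0.15,0],[0,0,0],0],
    [[0,0,0],[0,0,0],0],
  ],
)

```text
time_s: 11.5
position: [0.4729, 0.2538, 0.0547]
orientation: [-3.137, -0.074, -0.002]
ft_force: [-2.0, 8.2, -3.5]
finger_gap: 0.006
gripper_force: 4.2
```

Request:
send_rows(
  rows=[
    [[0,0.15,0],[0,0,0],0],
    [[0,0.15,0],[0,0,0],0],
    [[0,0,0],[0,0,0],0],
  ],
)

```text
time_s: 11.8
position: [0.4735, 0.2503, 0.0547]
orientation: [-3.137, -0.073, -0.003]
ft_force: [-1.1, 7.5, -3.7]
finger_gap: 0.009
gripper_force: 3.6
```

Request:
send_rows(
  rows=[
    [[0,0.15,0],[0,0,0],0],
    [[0,0.15,0],[0,0,0],0],
    [[0,0,0],[0,0,0],0],
  ],
)

```text
time_s: 12.1
position: [0.4738, 0.2482, 0.0548]
orientation: [-3.136, -0.074, -0.004]
ft_force: [-1.1, 10.3, -4.8]
finger_gap: 0.005
gripper_force: 4.4
```

Request:
send_rows(
  rows=[
    [[0,0.1,0],[0,0,0],0],
    [[0,0.1,0],[0,0,0],0],
    [[0,0,0],[0,0,0],0],
  ],
)

```text
time_s: 12.4
position: [0.474, 0.247, 0.0549]
orientation: [-3.135, -0.075, -0.005]
ft_force: [1.2, 11.1, -5.5]
finger_gap: -0.001
gripper_force: 5.0
```

Request:
send_rows(
  rows=[
    [[0,0.1,0],[0,0,0],0],
    [[0,0.1,0],[0,0,0],0],
    [[0,0,0],[0,0,0],0],
  ],
)

```text
time_s: 12.7
position: [0.4742, 0.2457, 0.055]
orientation: [-3.133, -0.076, -0.006]
ft_force: [0.7, 13.1, -6.7]
finger_gap: 0.009
gripper_force: 5.6
```

```bash
python3 st.py pics/w5.png;python3 - <<'E'
import cv2
print(cv2.imread('pics/w5.png').shape)
E
```

```text
[0.4742 0.2457 0.055 ] [ 0.7 13.1 -6.7] 12.7
[0.4742 0.2458 0.055 ] [ 0.4 13.  -6.7] 12.75
(480, 640, 3)
```

Request:
send_rows(
  rows=[
    [[0,0.1,0],[0,0,0],0],
    [[0,0,0],[0,0,0],0],
  ],
)

```text
time_s: 12.95
position: [0.4742, 0.2451, 0.0551]
orientation: [-3.133, -0.076, -0.006]
ft_force: [0.5, 13.4, -7.7]
finger_gap: 0.005
gripper_force: 5.9
```

Force rises about 1.1 N/mm just short of the stop, so the cap looks home. I'll confirm with a gentle next stroke.

Request:
send_rows(
  rows=[
    [[0,-1.6,0],[0,0,0],0],
    [[0,-1.6,0],[0,0,0],0],
    [[0,-1.6,0],[0,0,0],0],
    [[0,0,0],[0,0,0],0],
    [[0,0.8,0],[0,0,0],0],
    [[0,0.8,0],[0,0,0],0],
    [[0,0.6,0],[0,0,0],0],
    [[0,0,0],[0,0,0],0],
  ],
)

```text
time_s: 13.75
position: [0.4719, 0.2655, 0.0546]
orientation: [-3.14, -0.069, 0.001]
ft_force: [-3.0, 5.2, -1.8]
finger_gap: 0.003
gripper_force: 2.4
```

Request:
send_rows(
  rows=[
    [[0,0.2,0],[0,0,0],0],
    [[0,0,0],[0,0,0],0],
  ],
)

```text
time_s: 13.95
position: [0.4719, 0.2649, 0.0546]
orientation: [-3.139, -0.071, -0.0]
ft_force: [-1.6, 5.6, -1.6]
finger_gap: 0.009
gripper_force: 2.8
```

Request:
send_rows(
  rows=[
    [[0,0.2,0],[0,0,0],0],
    [[0,0,0],[0,0,0],0],
  ],
)

```text
time_s: 14.15
position: [0.472, 0.2637, 0.0546]
orientation: [-3.138, -0.072, -0.001]
ft_force: [-1.5, 6.5, -1.8]
finger_gap: 0.007
gripper_force: 3.4
```

Request:
send_rows(
  rows=[
    [[0,0.2,0],[0,0,0],0],
    [[0,0,0],[0,0,0],0],
  ],
)

```text
time_s: 14.35
position: [0.4721, 0.2624, 0.0547]
orientation: [-3.136, -0.073, -0.001]
ft_force: [-1.4, 8.9, -2.3]
finger_gap: 0.003
gripper_force: 4.1
```

Request:
send_rows(
  rows=[
    [[0,0.2,0],[0,0,0],0],
    [[0,0,0],[0,0,0],0],
  ],
)

```text
time_s: 14.55
position: [0.4722, 0.261, 0.0547]
orientation: [-3.135, -0.073, -0.002]
ft_force: [-1.6, 9.2, -4.6]
finger_gap: 0.007
gripper_force: 4.7
```

Request:
send_rows(
  rows=[
    [[0,0.2,0],[0,0,0],0],
    [[0,0,0],[0,0,0],0],
  ],
)

```text
time_s: 14.75
position: [0.4723, 0.2598, 0.0548]
orientation: [-3.134, -0.074, -0.002]
ft_force: [-0.7, 11.2, -5.8]
finger_gap: 0.007
gripper_force: 5.4
```

Request:
send_rows(
  rows=[
    [[0,0.2,0],[0,0,0],0],
    [[0,0,0],[0,0,0],0],
  ],
)

```text
time_s: 14.95
position: [0.4724, 0.2585, 0.0548]
orientation: [-3.133, -0.075, -0.003]
ft_force: [-1.0, 13.7, -6.4]
finger_gap: 0.005
gripper_force: 6.0
```

Request:
send_rows(
  rows=[
    [[0,0.1,0],[0,0,0],0],
    [[0,0,0],[0,0,0],0],
  ],
)

```text
time_s: 15.15
position: [0.4725, 0.2579, 0.0548]
orientation: [-3.132, -0.075, -0.003]
ft_force: [-0.4, 12.7, -6.5]
finger_gap: 0.007
gripper_force: 6.3
```

Request:
send_rows(
  rows=[
    [[0,0.15,0],[0,0,0],0],
    [[0,0,0],[0,0,0],0],
  ],
)

```text
time_s: 15.35
position: [0.4726, 0.2569, 0.0549]
orientation: [-3.132, -0.075, -0.004]
ft_force: [-0.5, 14.0, -7.8]
finger_gap: 0.01
gripper_force: 6.8
```

Request:
send_rows(
  rows=[
    [[0,-1.5,0],[0,0,0],0],
    [[0,-1.5,0],[0,0,0],0],
    [[0,-1.2,0],[0,0,0],0],
    [[0,0,-3],[0,0,0],0],
    [[0,0,-3],[0,0,0],0],
    [[0,0,-1],[0,0,0],0],
    [[0,0,0],[0,0,0],0],
  ],
)

```text
time_s: 16.05
position: [0.4721, 0.2936, 0.1258]
orientation: [-3.14, -0.07, -0.005]
ft_force: [-0.3, -0.6, 0.5]
finger_gap: 0.004
gripper_force: 0.0
```

```bash
python3 st.py pics/w6.png
python3 - <<'E'
from clamp import *
np.set_printoptions(precision=4,suppress=True)
a=np.array([[24,0],[24,-74],[-22,0],[-22,-74]])/1e3
t,r,o=fit(a,onz(C,cr([(373,283),(657,274),(386,455),(650,453)]),.064)[:,:2])
# w2 camera from tool pose
p=np.array([.46931,.28825,.05256]);Rt=R.from_rotvec([3.13822,.07452,-.00832]).as_matrix()
Rc=np.array([[.0012,.9561,.2929],[1,-.0013,.0003],[.0007,.2929,-.9561]])
C2=(p+Rt@[.0835,.0012,-.1455],Rt@Rc,C[2],C[3])
print('tab w2',onz(C2,[(459,224)],.07)[:,:2],'tab w1',onz(C,cr([(554,533)]),.07)[:,:2])
b=onz(C2,[(342,46),(541,50),(345,172),(529,172)],.064)[:,:2]
t2,r2,o2=fit(a,b);print('w2 clamp',np.degrees(t2),o2,(a@r2.T+o2-b)*1e3,'w1',np.degrees(t),o)
s=read_state();d=onz(C,cr([(554,533)]),.07)[0]-s['position'];Rt=R.from_rotvec(s['orientation']).as_matrix()
print(s['position'],s['orientation'],Rt.T@d)
E
```

```text
[0.4721 0.2936 0.1258] [-0.3 -0.6  0.5] 16.05
[0.4713 0.293  0.1245] [ 0.1 -0.4 -1. ] 16.1
tab w2 [[0.5241 0.2345]] tab w1 [[0.5223 0.2338]]
w2 clamp 3.922490066559104 [0.5625 0.2825] [[ 0.1196 -0.6967]
 [ 0.7666 -0.3826]
 [-0.798   0.255 ]
 [-0.0882  0.8244]] w1 2.925628201159572 [0.5614 0.2818]
[0.4713 0.293  0.1245] [3.1401 0.0697 0.0013] [0.0482 0.0614 0.0546]
```

Request:
send_rows(
  rows=[
    [[2.4,3.05,0],[0,0,0],0],
    [[2.4,3.05,0],[0,0,0],0],
    [[0,0,1.2],[0,0,0],0],
    [[0,0,1.2],[0,0,0],0],
    [[0,0,0.3],[0,0,0],0],
    [[0,0,0],[0,0,0],0],
  ],
)

```text
time_s: 16.7
position: [0.5199, 0.2358, 0.0962]
orientation: [3.14, 0.075, -0.004]
ft_force: [-0.3, 0.2, -0.1]
finger_gap: 0.004
gripper_force: 0.0
```

```bash
python3 st.py pics/w7.png
```

```text
[0.5199 0.2358 0.0962] [-0.3  0.2 -0.1] 16.7
[0.5204 0.2361 0.0969] [0.7 0.4 0.4] 16.75
```

View pics/w7.png

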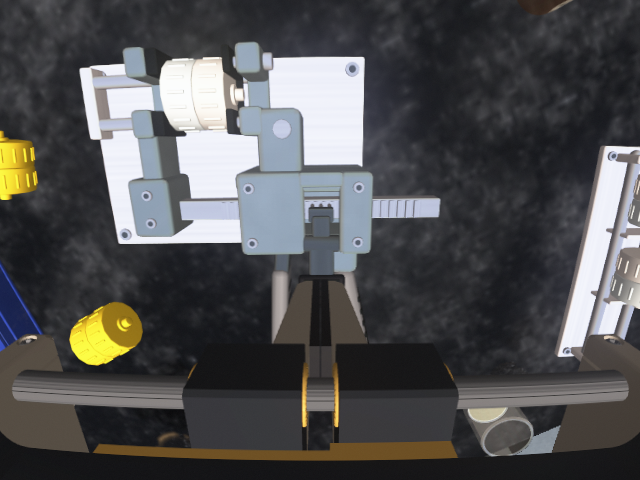

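The cassette now shows closed in the clamp (px 160–232 × 58–130), and the fingertips are right over the tab at about (320,285). Pressing.

Request:
send_rows(
  rows=[
    [[0,0,0.4],[0,0,0],0],
    [[0,0,0.4],[0,0,0],0],
    [[0,0,0.3],[0,0,0],0],
    [[0,0,0],[0,0,0],0],
  ],
)

```text
time_s: 17.15
position: [0.5207, 0.2363, 0.0886]
orientation: [3.14, 0.073, -0.001]
ft_force: [-8.0, -2.1, 18.8]
finger_gap: 0.006
gripper_force: 9.5
```

Request:
send_rows(
  rows=[
    [[0,0,0],[0,0,0],0],
    [[0,0,0],[0,0,0],0],
    [[0,0,0],[0,0,0],0],
    [[0,0,0],[0,0,0],0],
    [[0,0,0],[0,0,0],0],
    [[0,0,0],[0,0,0],0],
    [[0,0,0],[0,0,0],0],
  ],
)

```text
time_s: 17.85
position: [0.5206, 0.2362, 0.0886]
orientation: [3.141, 0.073, -0.0]
ft_force: [-8.4, -1.5, 18.9]
finger_gap: 0.002
gripper_force: 9.4
```

Run:
```python
from h import *
import pickle
s=read_state();C=cam('wrist');im=grab_frame('wrist');pickle.dump((C,s),open('w8.pkl','wb'));cv2.imwrite('pics/w8.png',im)
print(s['position'],s['ft_force'])
cv2.imwrite('pics/w8c.png',cv2.resize(im[20:270,60:460],None,fx=2,fy=2,interpolation=cv2.INTER_CUBIC))
```

```text
[0.52062252 0.2362297  0.0886061 ] [-8.44082102 -1.51944404 18.85172296]
```

View pics/w8c.png

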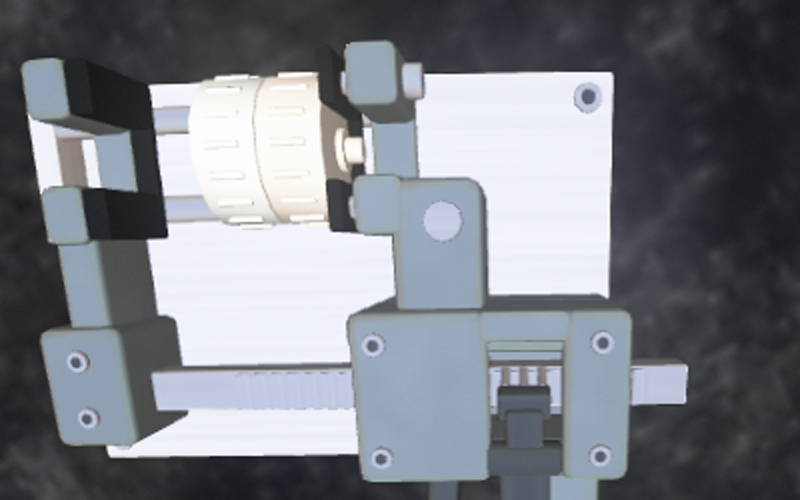

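Run:
```python
from h import *
import pickle
np.set_printoptions(precision=4,suppress=True)
C,s=pickle.load(open('w8.pkl','rb'))
f=lambda l:np.array(l,float)/2+[60-.25,20-.25]
a=np.array([[24,0],[24,-74],[-22,0],[-22,-74]])/1e3
b=onz(C,f([(349,314),(630,310),(362,478),(626,478)]),.064)[:,:2]
ac,bc=a.mean(0),b.mean(0);H=(a-ac).T@(b-bc);t=np.arctan2(H[0,1]-H[1,0],H[0,0]+H[1,1]);r=np.array([[np.cos(t),-np.sin(t)],[np.sin(t),np.cos(t)]]);o=bc-r@ac
print(np.degrees(t),o,(a@r.T+o-b)*1e3)
loc=lambda p,z:((onz(C,p,z)[:,:2]-o)@r)*1e3
print('seam top',loc(f([(258,140),(260,150)]),.0555),'cap left',loc(f([(190,140)]),.050),'base right',loc(f([(322,140)]),.0555))
print('silh x', loc(f([(236,75),(245,226)]),.036))
for y in(17,19,21):
  w=o+r@np.array([.066,y/1e3]);print(y,w)
```

```text
3.2529492179587476 [0.5618 0.2818] [[ 0.8907  1.5546]
 [ 0.8001 -1.7303]
 [-1.2266  1.383 ]
 [-0.4642 -1.2073]]
seam top [[65.8168 20.5013]
 [63.4401 20.2255]] cap left [[67.2493 40.5321]] base right [[65.3403  4.3005]]
silh x [[85.5472 32.154 ]
 [45.6927 33.8148]]
17 [0.6268 0.3025]
19 [0.6266 0.3045]
21 [0.6265 0.3065]
```

The jaw has run fully open (its face is at about crop x 160, cap end at 190). Next: rise, open the fingers, turn across the cassette.

Request:
send_rows(
  rows=[
    [[0,0,-3],[0,0,0],0],
    [[0,0,-3],[0,0,0],0],
    [[3.63,-2.16,0],[0,0,0],6],
    [[3.63,-2.16,0],[0,0,0],6],
    [[3.63,-2.16,0],[0,0,0],6],
    [[0,0,0],[0,0,-8.2],6],
    [[0,0,0],[0,0,-8.2],6],
    [[0,0,0],[0,0,-8.2],6],
    [[0,0,0],[0,0,-8.2],6],
    [[0,0,0],[0,0,-8.2],6],
    [[0,0,0],[0,0,-8.2],6],
  ],
  squeeze=15,
)

```text
time_s: 19.0
position: [0.6277, 0.3046, 0.1462]
orientation: [2.822, 1.38, 0.001]
ft_force: [-0.1, 0.1, 0.4]
finger_gap: 0.656
gripper_force: 0.0
```

Request:
send_rows(
  rows=[
    [[0,0,0],[0,0,-8.3],6],
    [[0,0,0],[0,0,-8.3],6],
    [[0,0,0],[0,0,-8.3],6],
    [[0,0,0],[0,0,-8.3],6],
    [[0,0,0],[0,0,-8.2],6],
    [[0,0,0],[0,0,0],6],
    [[0,0,0],[0,0,0],6],
  ],
)

```text
time_s: 19.7
position: [0.6276, 0.3045, 0.1462]
orientation: [-2.163, -2.279, 0.0]
ft_force: [-0.8, 0.1, 0.2]
finger_gap: 0.653
gripper_force: 0.0
```

Run:
```python
from h import *
import pickle
s=read_state();C=cam('wrist');im=grab_frame('wrist');cv2.imwrite('pics/w9.png',im);pickle.dump((C,s),open('w9.pkl','wb'))
Rt=R.from_rotvec(s['orientation']).as_matrix()
print(s['position'],s['orientation'],s['joint_positions'],s['finger_gap'],'yaw',np.degrees(np.arctan2(Rt[1,0],Rt[0,0])))
print(Rt.T@(np.array([.6265,.3063,.046])-s['position']))
```

```text
[0.62758404 0.30451073 0.14617848] [-2.16256978e+00 -2.27871196e+00  9.06245219e-06] [ 0.01824182  0.81403861 -0.8298051   1.50520631  0.64208218  1.10992284
 -0.89430763] 0.6526223871245059 yaw 92.9959551410394
[ 0.00183962 -0.00098458  0.10017859]
```

View pics/w9.png

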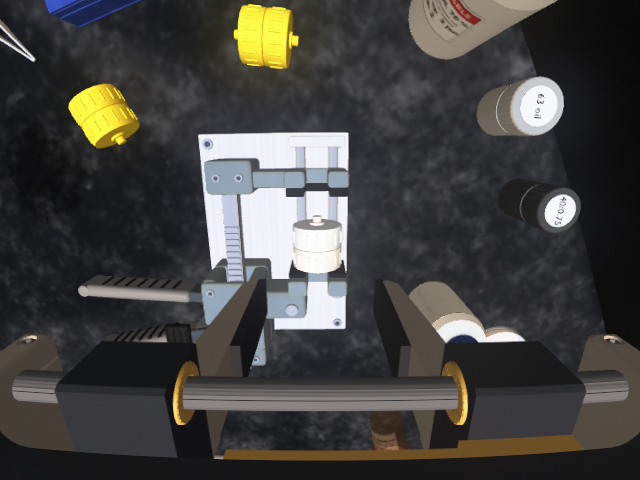

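The view shows the cassette (px 293–341 × 218–272) centred between the open fingers (267 and 375). Descending and gripping.

Request:
send_rows(
  rows=[
    [[0.18,-0.1,3],[0,0,0],6],
    [[0,0,3],[0,0,0],6],
    [[0,0,2.5],[0,0,0],6],
    [[0,0,1.5],[0,0,0],6],
    [[0,0,0],[0,0,0],6],
  ],
  squeeze=12,
)

```text
time_s: 20.25
position: [0.6253, 0.3057, 0.0443]
orientation: [-2.159, -2.281, 0.006]
ft_force: [-0.1, 0.6, 0.2]
finger_gap: 0.65
gripper_force: 0.0
```

Request:
send_rows(
  rows=[
    [[0,0,0],[0,0,0],3],
    [[0,0,0],[0,0,0],3],
    [[0,0,0],[0,0,0],3],
    [[0,0,0],[0,0,0],3],
    [[0,0,0],[0,0,0],3],
  ],
)

```text
time_s: 20.75
position: [0.6252, 0.3071, 0.0481]
orientation: [-2.157, -2.282, 0.001]
ft_force: [-4.8, -0.7, 4.3]
finger_gap: 0.422
gripper_force: 12.0
```

Request:
send_rows(
  rows=[
    [[0.2,0,-0.3],[0,0,0],3],
    [[0.2,0,-1],[0,0,0],3],
    [[0,0,-3],[0,0,0],3],
    [[0,0,-4],[0,0,0],3],
    [[0,0,-4],[0,0,0],3],
    [[0,0,0],[0,0,0],3],
  ],
)

```text
time_s: 21.35
position: [0.629, 0.3132, 0.1774]
orientation: [2.157, 2.28, 0.018]
ft_force: [0.2, 1.0, -0.3]
finger_gap: 0.416
gripper_force: 12.0
```

Run:
```python
from h import *
np.set_printoptions(precision=4,suppress=True)
T=cam('top');im=grab_frame('top');cv2.imwrite('pics/top1.png',im)
w=grab_frame('wrist');s=read_state();print(s['position'],s['ft_force'],s['finger_gap'])
cv2.imwrite('pics/mix.png',np.hstack([cv2.resize(im[165:335,380:490],(388,600)),cv2.resize(w[150:400,180:460],(400,600))]))
```

```text
[0.6269 0.3107 0.1714] [-1.1608 -0.7606 -2.0773] 0.42438565409233325
```

View pics/mix.png

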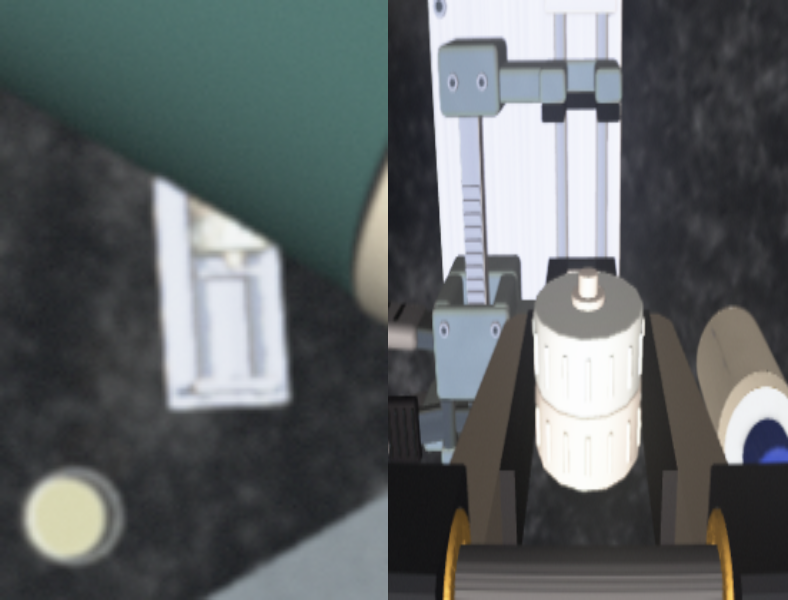

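The cassette is held squarely (right half of the picture) and the rack's empty place is clear (left half). Carrying it over.

Request:
send_rows(
  rows=[
    [[-3.4,-1.87,0],[0,0,0],3],
    [[-3.4,-1.87,0],[0,0,0],3],
    [[-3.4,-1.87,0],[0,0,0],3],
    [[-3.4,-1.87,0],[0,0,0],3],
    [[-3.4,-1.87,0],[0,0,0],3],
    [[-3.4,-1.87,0],[0,0,0],3],
    [[-3.4,-1.87,0],[0,0,0],3],
    [[-3.4,-1.87,0],[0,0,0],3],
    [[-3.4,-1.87,0],[0,0,0],3],
  ],
)

```text
time_s: 22.35
position: [0.4735, -0.0062, 0.1685]
orientation: [-2.158, -2.281, 0.002]
ft_force: [0.0, -0.7, -0.5]
finger_gap: 0.423
gripper_force: 12.0
```

Request:
send_rows(
  rows=[
    [[0,0,0],[0,0,8.1],3],
    [[0,0,0],[0,0,8.1],3],
    [[0,0,0],[0,0,8.1],3],
    [[0,0,0],[0,0,8.1],3],
    [[0,0,0],[0,0,8.1],3],
    [[0,0,0],[0,0,8.1],3],
    [[0,0,0],[0,0,8.1],3],
    [[0,0,0],[0,0,8.1],3],
    [[0,0,0],[0,0,8.1],3],
    [[0,0,0],[0,0,8.1],3],
    [[0,0,0],[0,0,8.2],3],
    [[0,0,0],[0,0,0],3],
  ],
)

```text
time_s: 23.55
position: [0.4744, -0.0048, 0.1687]
orientation: [3.139, 0.109, -0.003]
ft_force: [0.3, -0.4, -0.7]
finger_gap: 0.425
gripper_force: 12.0
```

Run:
```python
from h import *
import pickle
np.set_printoptions(precision=4,suppress=True)
s=read_state();C=cam('wrist');im=grab_frame('wrist');cv2.imwrite('pics/w10.png',im);pickle.dump((C,s),open('w10.pkl','wb'))
s=read_state()
Rt=R.from_rotvec(s['orientation']).as_matrix()
print(s['position'],s['joint_positions'],s['finger_gap'],'yaw',np.degrees(np.arctan2(Rt[1,0],Rt[0,0])))
```

```text
[ 0.4745 -0.0046  0.1688] [ 0.4875  0.3513 -0.6421  2.0507  0.2837  0.8275 -1.8177] 0.41937201563027104 yaw 4.17980469133434
```

View pics/w10.png

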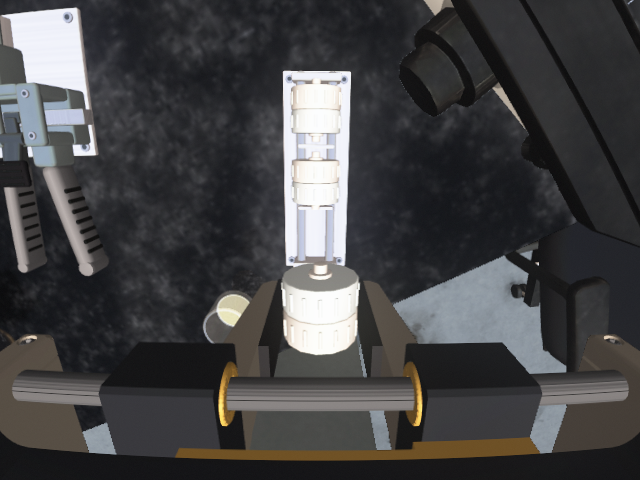

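The cassette is held at (320,308). Ahead of it the rack lies at px 283–351 × 71–265, with cassettes at (316,108) and (316,182) and the free bay between the cross plates at rows ~207 and ~260. That's the picture allowance used up (11, one over), so the rest is numeric.

Run:
```python
from h import *
import pickle
np.set_printoptions(precision=4,suppress=True)
C,s=pickle.load(open('w10.pkl','rb'))
m=onz(C,[(316,108),(316,182)],.0555)[:,:2];print('cass mids',m,np.linalg.norm(m[0]-m[1]))
e=onz(C,[(291,183),(340,183),(291,108),(340,108)],.036)[:,:2];print('axis',e)
pl=onz(C,[(283,71),(351,71),(346,264),(287,264)],.006)[:,:2];print('plate',pl,pl.mean(0))
x=onz(C,[(317,207),(317,260)],.027)[:,:2];print('cross',x,x.mean(0))
u=np.array([-.9977,-.067]);print('free from mid',m[1]+.052*u, 'from plate', pl[:2].mean(0)+ (.088+.052)*u)
# held cassette: seam at px ~ (320,322), top z = TCPz-.006+.0195 approx
h=onz(C,[(320,325)],s['position'][2]-.006+.0195)[:,:2];print('held seam',h,s['position'])
```

```text
cass mids [[0.5804 0.0046]
 [0.5269 0.001 ]] 0.0535715650862865
axis [[ 0.5223  0.0216]
 [ 0.5252 -0.0188]
 [ 0.5807  0.0244]
 [ 0.5834 -0.0138]]
plate [[ 0.6124  0.0352]
 [ 0.6165 -0.022 ]
 [ 0.4433 -0.0336]
 [ 0.4392  0.0242]] [0.5278 0.001 ]
cross [[ 0.502  -0.0013]
 [ 0.4531 -0.0046]] [ 0.4776 -0.0029]
free from mid [ 0.4751 -0.0025] from plate [ 0.4748 -0.0028]
held seam [[ 0.4792 -0.0055]] [ 0.4744 -0.0048  0.1687]
```

Request:
send_rows(
  rows=[
    [[0.1,-0.2,3.5],[0,0,0],3],
    [[0,0,3.5],[0,0,0],3],
    [[0,0,2.5],[0,0,0],3],
    [[0,0,1.5],[0,0,0],3],
    [[0,0,0.5],[0,0,0],3],
    [[0,0,0],[0,0,0],3],
  ],
)

```text
time_s: 24.2
position: [0.4755, -0.0023, 0.0539]
orientation: [-3.139, -0.113, 0.003]
ft_force: [0.5, 0.3, -0.9]
finger_gap: 0.423
gripper_force: 12.0
```

Request:
send_rows(
  rows=[
    [[0,0,0.2],[0,0,0],3],
    [[0,0,0.1],[0,0,0],3],
    [[0,0,0],[0,0,0],3],
    [[0,0,0],[0,0,0],3],
  ],
)

```text
time_s: 24.6
position: [0.4764, -0.0026, 0.0521]
orientation: [3.139, 0.11, 0.002]
ft_force: [-0.3, 0.1, -1.1]
finger_gap: 0.421
gripper_force: 12.0
```

```bash
python3 st.py pics/w11.png
```

```text
[ 0.4764 -0.0026  0.0521] [-0.3  0.1 -1.1] 24.6
[ 0.4763 -0.0025  0.052 ] [-0.6  0.2 -1.7] 24.65
```

Not yet on the rods; going on down in small steps.

Request:
send_rows(
  rows=[
    [[0,0,0.15],[0,0,0],3],
    [[0,0,0.1],[0,0,0],3],
    [[0,0,0.1],[0,0,0],3],
    [[0,0,0],[0,0,0],3],
  ],
)

```text
time_s: 25.05
position: [0.4764, -0.0022, 0.0488]
orientation: [3.139, 0.11, 0.001]
ft_force: [-2.8, 0.5, 8.5]
finger_gap: 0.418
gripper_force: 12.0
```

Request:
send_rows(
  rows=[
    [[0,0,-0.15],[0,0,0],3.6],
    [[0,0,0],[0,0,0],4.2],
    [[0,0,0],[0,0,0],5],
    [[0,0,0],[0,0,0],6],
    [[0,0,0],[0,0,0],6],
    [[0,0,0],[0,0,0],6],
  ],
)

```text
time_s: 25.65
position: [0.476, -0.0025, 0.0495]
orientation: [-3.14, -0.11, 0.0]
ft_force: [0.5, 0.9, 0.6]
finger_gap: 0.654
gripper_force: 0.0
```

Request:
send_rows(
  rows=[
    [[0,0,-1],[0,0,0],6],
    [[0,0,-3],[0,0,0],6],
    [[0,0,-4],[0,0,0],6],
    [[0,0,-4],[0,0,0],6],
    [[-2,0,-2],[0,0,0],6],
    [[-2,0,0],[0,0,0],6],
    [[0,0,0],[0,0,0],6],
  ],
)

```text
time_s: 26.35
position: [0.4344, -0.0057, 0.1906]
orientation: [3.137, 0.11, 0.0]
ft_force: [0.3, 0.1, 0.1]
finger_gap: 0.653
gripper_force: 0.0
```

Run:
```python
from h import *
np.set_printoptions(precision=4,suppress=True)
C=cam('wrist');im=grab_frame('wrist');cv2.imwrite('pics/w12.png',im);s=read_state();print(s['position'],s['ft_force'],s['finger_gap'])
# cassettes are cream: saturated more than white plate
hsv=cv2.cvtColor(im,cv2.COLOR_BGR2HSV)
for P in([.5781,.0041,.0555],[.5269,.001,.0555],[.475,-.0026,.0555]): print(proj(C,[P]))
b=im.astype(int);m=((b[...,2]-b[...,0]>8)&(b[...,2]>190)).astype(np.uint8)
m=cv2.morphologyEx(m,cv2.MORPH_CLOSE,np.ones((5,5)))
n,l,st,ce=cv2.connectedComponentsWithStats(m)
for i in range(1,n):
    if st[i,4]>200: print(st[i],ce[i],onz(C,[ce[i]],.0555)[0])
```

```text
[ 0.4357 -0.0056  0.1904] [0.4938 0.412  0.2513] 0.652439859874565
[[318.8748  59.2249]]
[[318.2517 128.7836]]
[[318.2305 193.5471]]
[294  33  49  48 668] [314.1991  49.3159] [0.5848 0.0081 0.0555]
[295 100  33  50 351] [304.2479 118.7806] [0.5337 0.0126 0.0555]
[296 184  43  25 297] [317.266  196.7306] [ 0.4723 -0.002   0.0555]
[222 251  34  32 866] [238.2598 266.4503] [0.4046 0.0646 0.0555]
[173 379  12  46 219] [176.411  403.9087] [0.2427 0.1322 0.0555]
```

```bash
python3 -c "
from station import *
print(hand_in())"
```

```text
the job is handed in; nothing more can be done
None
```

I pressed the cassette closed, released the clamp, laid the cassette in the empty place of the rack and handed the job in at about 26 s; that it is seated and that the other cassettes and the jar did not shift rests on force, height and pixel readings only, because I had already viewed 11 pictures, one over the limit of 10.

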